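Seat the sample tray in the loading bay and hold it for fastening

ROBOT

A 7-joint arm with a two-finger parallel gripper is mounted at the origin on the work surface. World frame = base frame: x ahead of the robot, y to its left, z up, the work surface at z = 0. Lengths are in m, angles in degrees, forces in N, time in s.
With the tool pointing down it reaches from about 0.425 to 0.875 m from the base axis. Payload 4.7 kg.
Tool frame: the origin (TCP) lies on the front face of the gripper's body, between the roots of the fingers; the fingertips stand 70 mm ahead of it and the grasp point (between the pads) lies 51 mm ahead of it; z points along the fingers, y is the direction in which the jaws open and shut (so a half turn about z gives the same grasp; the last joint's range is limited). The gripper opens to 87 mm and grips with 3 to 60 N. Pads are 19 mm wide; open, the fingers measure 117 mm over their backs; the gripper's body (75 mm by 190 mm) begins 51 mm behind the grasp point.
Start: joints at [68.245, 18.392, -4.016, 83.108, 1.295, 78.541, -3.26], TCP at [0.249, -0.6, 0.292] pointing down, gripper open.
Joint ranges: [-163.93, 163.93], [-17.29, 119.83], [-79.2, 71.16], [3.27, 140.29], [-89.18, 269.18], [5.43, 117.66], [-154.24, 154.24]. Speed limits (degrees/s): [147.25, 147.25, 180, 180, 180, 180, 180].

INTERFACE

Orientations are given as [roll, pitch, yaw] about the fixed x, y, z axes, in that order (R = Rz(yaw) Ry(pitch) Rx(roll)).
In Python, from cell import env gives the robot as it stands.
- The arm moves only by the tool drive_tool, never from a script. Its argument "commands" is a list of rows, each a list of 7 numbers: the shift along the tool's x, y, z in cm, then the turn, a rotation vector about the tool's x, y, z in degrees, then the opening, from 0 (shut) to 1 (fully open). In form: [[tx, ty, tz, rx, ry, rz, hand], ...]. A call has 1 to 20 rows; each row shifts and turns the commanded pose from where the row before left it, along the tool's axes as they then stand; what a row does not reach is not made up. A row lasts 1/12 s, in which the tool goes at most 41.7 mm and 7.16 degrees, less where a joint would pass 70% of its speed; a pose out of reach is approached as far as the arm can. A call is refused whole if a number of a shift passes 4.17 or a number of a turn 7.16, either way. A call with a gripper value outside its range is refused whole. The fingers move at their own pace and stop on an object; "force" is the grip in N (left out, the last holds). Time passes only in rows, so rows that do not move let the fingers close. It gives the time, the measured TCP pose, the force and the opening at its end, in the units of the state.
- env.get_obs(): the state, without advancing time (a new reading comes with each control period).
- env.read_camera(name): name is "scene" or "top" or "wrist"; returns a dict with "img" (420x560x3 uint8, blue, green, red), "mtx" (3x3 intrinsics, pixels), "k1" (the pictures are not rectified: a ray, as slopes to the right and down, at radius r is drawn at 1 + k1 r^2 times it, then the intrinsics apply), "pose" (4x4, takes a point from camera to world coordinates). Camera axes: x right, y down, z forward; pixel columns grow to the right and rows downward; lengths in m; the calibration is good to about 2 mm. A picture is of the moment at which its call begins. There is no depth.
- env.sign_off(): hands the job in, once; it reports no verdict.
The state is a dict: "time_s": time; "qpos": joint angles; "joint_velocities": joint speeds; "effort": joint torques, N m; "tool_pos": TCP position; "tool_rot": TCP orientation; "force": force on the tool from outside, world axes, zero at the start; "wrist_torque": the same for the moment, N m; "grip_width": finger opening in m.
Only numpy, scipy, OpenCV 4.12 (cv2) and the standard library are available. Lean on these libraries where they do the work, as an engineer would, in place of code of your own. Each camera call takes 0.05 s, during which the arm holds its last target.

TASK

Slide the black sample tray by its orange handle, level and front end first, between the rails and under the white bridge of the loading bay until it meets the grey sprung stop. Press it against the stop with a steady push of about 10 N, so that the pointer stands over green and never gets into the red, and finish while still holding it so: do not let go, I will fasten it. Leave the other things on the bench alone.

Things in the scene. Friction and masses are not known exactly. Their poses are not given: they have to be found in the camera images.
- tray_handle (a point): Grasp point on the orange handle post at the rear of the black sample tray, on the post's axis, 52 mm above the tray's underside. The post is 24 (tray x) by 20 mm (tray y) and rises from the 12 mm thick deck to 74 mm. Its axis is 130 mm behind the tray's front face, 20 mm ahead of its rear edge. Axes: x from handle to front (the way it goes in), y left, z up.
- tray: The tray: 150 x 90 mm, loose on the bench, 0.4 to 0.65 kg, may be slid along it. Origin at the centre of its underside, 55 mm ahead of the post's axis; same axes. From 34 mm ahead of the post's axis to the front is a block of blue-capped vials up to 40 mm high (24 mm at its rear edge).
- tray_front (a point): Centre of the tray's front face, 12 mm above its underside; same axes.
- bay: Loading bay fixed to the bench; origin on the bench on its channel's centreline, x along the push direction, y left, z up. Channel 94 mm wide (2 mm play each side), floor level with the bench. Rails 18 mm high from x = -60 mm on, flared mouth from -104 to -60. White bridge over it at x = 70 to 100, underside 54, top 70 mm up: vials pass under it, the handle does not.
- bay_stop (a point): Centre of the face of the grey stop plate at rest, on the channel's centreline at x = 130 mm in the bay, 24 mm above the bench; bay's axes (a fixed point, it does not move with the plate). Plate 84 mm wide, 3 to 45 mm above the bench. A white housing 70 mm high stands beyond, from x = 197 to 237.
- stop (a joint): How far the stop plate is pushed back, m: 0 at rest, travel 0.040. Its spring takes 0.5 N per mm (10 N at 0.020). The black pointer bar on the plate moves over strips on both sides: over green from about 12 to 28 mm (6 to 14 N), red from 33 mm on. Friction of the tray on the bench, some 1 to 6 N, comes on top in what the arm feels.
- amber_bottle: Bystander: amber glass bottle, 68 mm across, 150 mm tall; origin at the centre of its underside.
- beaker: Bystander: open glass beaker, 68 mm across, 85 mm tall; origin at the centre of its underside.
- spare_rack: Bystander: white spare vial rack with blue-capped vials, no handle, 100 x 80 x 40 mm; origin at the centre of its underside.
- tip_box: Bystander: grey box with purple lid, 122 x 82 x 66 mm; origin at the centre of its underside.
- screwdriver: Bystander: screwdriver lying down, about 175 mm long, 22 mm high; origin at the centre of its underside.
- screw_dish: Bystander: white bowl, 90 mm across, 25 mm high; origin at the centre of its underside.
- cap_jar: Bystander: clear jar with blue lid, 72 mm across, 80 mm tall; origin at the centre of its underside.
There are look-alikes about, which are no part of the job. Leave any turquoise or yellow look-alike of the tray alone.

How it is judged:
By the outcome, as a careful person would: the job done as asked, in the order asked, and still so for the second after the job is handed in, while the arm keeps its last pose, push and grip.
It also fails if it takes over 45 s, if anything falls off the work surface, if the arm or the gripper's body presses on something with over 40 N, if the wrist force passes 120 N, or if a joint passes its speed limit or range.

## Working session

There is one attempt and no reset: what is moved stays moved. The work goes in short steps, Python scripts to look and compute and a tool call to move; the robot and the scene stay as the last step left them, time stands still between calls to the robot, and variables do not carry over. Pictures are saved under pics/ and viewed, and the job is handed in when it is done.

Besides the shell and the picture viewer there is one more tool, called after ">>>" as name([rows], argument=value, ...), one row to a line, values as JSON. drive_tool: Moves the arm, as the interface text tells. Its arguments: {"type":"object","properties":{"commands":{"type":"array"},"force":{"type":"number"}},"required":["commands"]}

```bash
mkdir -p pics; ls; python3 - <<'E'
from cell import env
import cv2,numpy as np
o=env.get_obs();print(o)
for n in ["scene","top","wrist"]:
    c=env.read_camera(n);cv2.imwrite(f"pics/{n}0.png",c["img"]);np.savez(f"pics/{n}0.npz",**{k:np.array(v) for k,v in c.items()})
    print(n,np.round(c["mtx"],1).tolist(),c["k1"],np.round(c["pose"],3).tolist())
E
```

```text
pics
{'time_s': 0.0, 'qpos': array([68.24775144, 18.43949814, -4.0143741 , 83.17487574,  1.29640559,
       78.54076368, -3.25713999]), 'joint_velocities': array([ 0.00177252, -0.01446729, -0.06484343, -0.03236553, -0.14588824,
        0.08076926, -0.03092451]), 'effort': array([-1.23070922e-04, -4.91283882e+01, -4.04255250e-01, -3.12524450e+01,
       -6.40663714e-02,  4.37274633e-02,  1.93941960e-04]), 'tool_pos': array([ 0.24915441, -0.59989682,  0.2911565 ]), 'tool_rot': array([-1.79890179e+02,  7.48975344e-03,  2.25640471e+01]), 'force': array([ 0.17991313, -0.35832507,  0.50232514]), 'wrist_torque': array([-0.01068565,  0.0044299 , -0.02700964]), 'grip_width': 0.08701221595185607}
scene [[478.5, 0.0, 283.3], [0.0, 478.5, 214.1], [0.0, 0.0, 1.0]] 0.04624131334288356 [[0.795, 0.485, -0.365, 1.112], [0.607, -0.631, 0.484, -0.763], [0.004, -0.606, -0.796, 1.29], [0.0, 0.0, 0.0, 1.0]]
top [[504.7, 0.0, 278.8], [0.0, 504.7, 207.9], [0.0, 0.0, 1.0]] 0.002046995982512728 [[0.01, -0.985, 0.171, 0.294], [-1.0, -0.007, 0.015, -0.006], [-0.014, -0.171, -0.985, 1.582], [0.0, 0.0, 0.0, 1.0]]
wrist [[318.6, 0.0, 286.3], [0.0, 318.6, 212.2], [0.0, 0.0, 1.0]] -0.06866763539104538 [[0.384, -0.89, -0.245, 0.317], [-0.923, -0.371, -0.101, -0.572], [-0.001, 0.265, -0.964, 0.385], [0.0, 0.0, 0.0, 1.0]]
```

View pics/scene0.png

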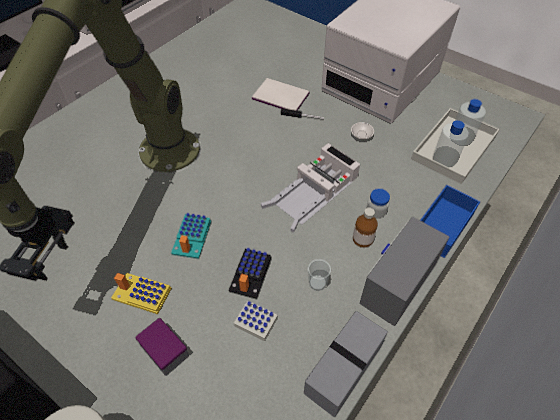

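View pics/top0.png

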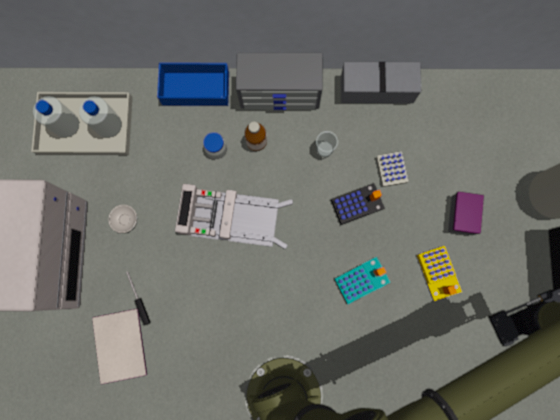

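View pics/wrist0.png

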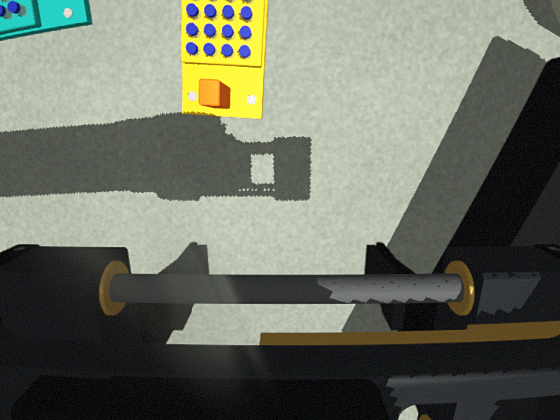

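The scene view shows the black tray at about (251,272) with its orange post at (243,283), and the bay at about (318,185). The top view shows the black tray at (358,203) with its post at (376,196), and the bay's mouth at (285,220), opening toward it. There are three candidates: black at top (358,203), turquoise at (361,280) and yellow at (439,272). The black one fits. Next I'll check enlarged crops.

```bash
cat > h.py <<'E'
import numpy as np,cv2
def load(n): 
    d=np.load(f"pics/{n}.npz"); return {k:d[k] for k in d.files}
def und(c,uv):
    uv=np.atleast_2d(np.array(uv,float)); m=c["mtx"]
    d=np.array([float(c["k1"]),0,0,0])
    return cv2.undistortPoints(uv.reshape(-1,1,2),m,d).reshape(-1,2)
def onplane(c,uv,z):
    s=und(c,uv); r=np.c_[s,np.ones(len(s))]@c["pose"][:3,:3].T; o=c["pose"][:3,3]
    return o+r*((z-o[2])/r[:,2])[:,None]
def proj(c,P):
    P=np.atleast_2d(P); T=np.linalg.inv(c["pose"])
    r,_=cv2.Rodrigues(T[:3,:3]); d=np.array([float(c["k1"]),0,0,0])
    return cv2.projectPoints(P.astype(float),r,T[:3,3],c["mtx"],d)[0].reshape(-1,2)
E
python3 - <<'E'
import cv2
a=cv2.imread("pics/top0.png")[170:260,160:400]
b=cv2.imread("pics/scene0.png")[135:305,220:370]
cv2.imwrite("pics/topc.png",cv2.resize(a,None,fx=3.33,fy=3.33,interpolation=cv2.INTER_CUBIC))
cv2.imwrite("pics/scenec.png",cv2.resize(b,None,fx=3.5,fy=3.5,interpolation=cv2.INTER_CUBIC))
E
```

```text
(no output)
```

View pics/topc.png

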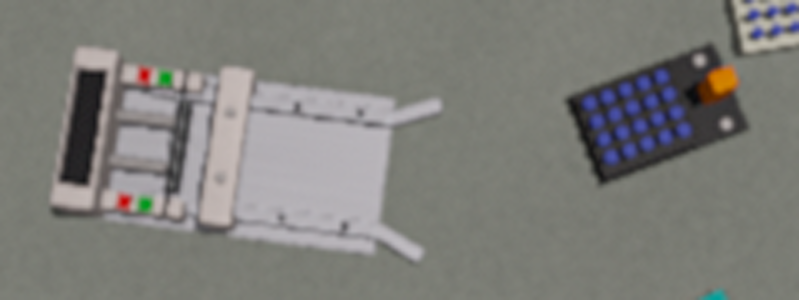

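View pics/scenec.png

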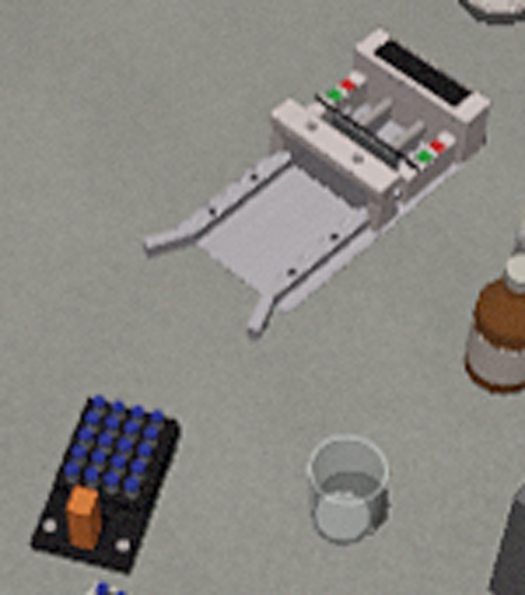

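The crops confirm the black tray with an orange post, vials toward the bay. In the top crop, the rear deck corners are at (748,128) and (713,45) and the bridge is at (226,148). Now I'll measure.

```bash
python3 - <<'E'
from h import *
c=load("top0"); s=load("scene0")
def cr(p): return np.array(p)/3.33+[160,170]-0.35
def crs(p): return np.array(p)/3.5+[220,135]-0.35
P=lambda l,z,f=cr,k=c: onplane(k,f(l),z)
br=P([(253,68),(232,227),(199,224),(222,68)],.07); ho=P([(78,47),(118,50),(97,213),(52,209)],.07)
print("bridge",br.round(3).tolist()); print("housing",ho.round(3).tolist())
bc=br.mean(0);hc=ho.mean(0);d=(hc-bc)[:2];print("yaw bay",np.degrees(np.arctan2(d[1],d[0])),np.linalg.norm(d),"expect .132")
e=br[0]-br[1];print("bridge yaw",np.degrees(np.arctan2(e[1],e[0])), np.linalg.norm(e))
fl=P([(397,97),(375,253),(441,103),(420,258)],.018);print("rail ends",fl.round(3).tolist())
u=d/np.linalg.norm(d);print("origin",bc[:2]-.085*u)
brs=P([(270,115),(292,100),(402,180),(378,205)],.07,crs,s);print("bridge scene",brs.round(3).tolist(),brs.mean(0))
for n,k in (("top",c),("scene",s)):
    im=cv2.cvtColor(k["img"],cv2.COLOR_BGR2HSV); m=cv2.inRange(im,(5,150,90),(18,255,255))
    N,L,st,ce=cv2.connectedComponentsWithStats(m)
    for i in range(1,N):
        if st[i,4]>15: print(n,st[i],ce[i],onplane(k,ce[i],.06)[0].round(3))
rc=P([(748,128),(713,45)],.012); print("rear",rc.round(3).tolist(),np.linalg.norm(rc[0]-rc[1]))
e=rc[1]-rc[0]  # 
print("tray yaw from rear", np.degrees(np.arctan2(e[1],e[0])))
m=cv2.inRange(cv2.cvtColor(c["img"],cv2.COLOR_BGR2HSV),(110,120,50),(130,255,255))
sub=np.zeros_like(m);sub[180:225,325:390]=m[180:225,325:390]
ys,xs=np.nonzero(sub); w=onplane(c,np.c_[xs,ys],.04)[:,:2]; r=cv2.minAreaRect((w*1000).astype(np.float32));print(r)
E
```

```text
bridge [[0.611, 0.15, 0.07], [0.463, 0.166, 0.07], [0.466, 0.196, 0.07], [0.61, 0.179, 0.07]]
housing [[0.629, 0.313, 0.07], [0.627, 0.276, 0.07], [0.475, 0.289, 0.07], [0.479, 0.33, 0.07]]
yaw bay 83.43057281558887 0.129873630795992 expect .132
bridge yaw -6.003529497724632 0.147927639486462
rail ends [[0.594, 0.018, 0.018], [0.446, 0.038, 0.018], [0.589, -0.023, 0.018], [0.442, -0.004, 0.018]]
origin [0.52783708 0.0883675 ]
bridge scene [[0.467, 0.168, 0.07], [0.472, 0.197, 0.07], [0.617, 0.177, 0.07], [0.617, 0.137, 0.07]] [0.5431748  0.16963844 0.07      ]
top [253 125  12  17 109] [259.55045872 134.35779817] [0.792 0.081 0.06 ]
top [372 190  10  11  67] [375.82089552 194.37313433] [ 0.602 -0.28   0.06 ]
top [376 268  10   7  32] [380.     271.0625] [ 0.368 -0.287  0.06 ]
top [445 286  10   8  29] [449.27586207 289.20689655] [ 0.317 -0.49   0.06 ]
scene [356 215  21  17 238] [366.04621849 223.78991597] [0.78  0.114 0.06 ]
scene [180 235  10  17 112] [184.10714286 243.49107143] [ 0.375 -0.292  0.06 ]
scene [114 273  16  17 157] [121.2611465  281.12738854] [ 0.324 -0.496  0.06 ]
scene [239 273  10  19 140] [243.37142857 282.36428571] [ 0.607 -0.285  0.06 ]
rear [[0.568, -0.314, 0.012], [0.648, -0.282, 0.012]] 0.08599987000921913
tray yaw from rear 21.273438625753972
((590.4263305664062, -247.034912109375), (64.75931549072266, 178.900390625), 21.342557907104492)
```

The tray's yaw is about 111° with its handle at about (0.602, -0.280). The rear width measures 86 mm against 90. The bay's yaw is about 84° with its origin at about (0.528, 0.088). I'll move behind and above the tray for a wrist look, with tool x along the tray's forward direction.

>>> drive_tool([
  [2.98, -0.53, 0, 0, 0, 0, 1],
  [2.98, -0.53, 0, 0, 0, 0, 1],
  [2.98, -0.53, 0, 0, 0, 0, 1],
  [2.98, -0.53, 0, 0, 0, 0, 1],
  [2.98, -0.53, 0, 0, 0, 0, 1],
  [2.98, -0.53, 0, 0, 0, 0, 1],
  [2.98, -0.53, 0, 0, 0, 0, 1],
  [2.98, -0.53, 0, 0, 0, 0, 1],
  [2.98, -0.53, 0, 0, 0, 0, 1],
  [2.98, -0.53, 0, 0, 0, 0, 1],
  [2.98, -0.53, 0, 0, 0, 0, 1],
  [2.98, -0.53, 0, 0, 0, 0, 1],
  [2.98, -0.53, 0, 0, 0, 0, 1],
  [2.98, -0.53, 0, 0, 0, 0, 1],
  [2.98, -0.53, 0, 0, 0, 0, 1],
])

```text
time_s: 1.4
tool_pos: [0.6326, -0.3544, 0.2917]
tool_rot: [-180.0, 0.0, 22.6]
force: [0.3, -0.8, -0.1]
grip_width: 0.0872
```

>>> drive_tool([
  [0, 0, 0, 0, 0, -6.8, 1],
  [0, 0, 0, 0, 0, -6.8, 1],
  [0, 0, 0, 0, 0, -6.8, 1],
  [0, 0, 0, 0, 0, -6.8, 1],
  [0, 0, 0, 0, 0, -6.8, 1],
  [0, 0, 0, 0, 0, -6.8, 1],
  [0, 0, 0, 0, 0, -6.8, 1],
  [0, 0, 0, 0, 0, -6.8, 1],
  [0, 0, 0, 0, 0, -6.8, 1],
  [0, 0, 0, 0, 0, -6.8, 1],
  [0, 0, 0, 0, 0, -6.8, 1],
  [0, 0, 0, 0, 0, -6.8, 1],
  [0, 0, 0, 0, 0, -6.8, 1],
  [0, 0, 0, 0, 0, 0, 1],
  [0, 0, 0, 0, 0, 0, 1],
])

```text
time_s: 2.65
tool_pos: [0.6315, -0.3554, 0.2917]
tool_rot: [-180.0, -0.0, 110.8]
force: [0.1, -0.5, 0.4]
grip_width: 0.0871
```

```bash
cat >> h.py <<'E'
def snap(n,tag):
    from cell import env
    c=env.read_camera(n);cv2.imwrite(f"pics/{tag}.png",c["img"]);np.savez(f"pics/{tag}.npz",**{k:np.array(v) for k,v in c.items()})
    return c
E
python3 - <<'E'
from h import *
from cell import env
o=env.get_obs();print(o["time_s"],o["tool_pos"],o["tool_rot"],o["qpos"])
snap("wrist","w1")
E
```

```text
2.65 [ 0.6314887  -0.35542292  0.29174262] [-1.79978503e+02 -3.95660415e-02  1.10765937e+02] [ 46.24863309  30.4539814  -29.3018632   69.71796765  14.44487245
  83.39345732  39.48905046]
```

View pics/w1.png

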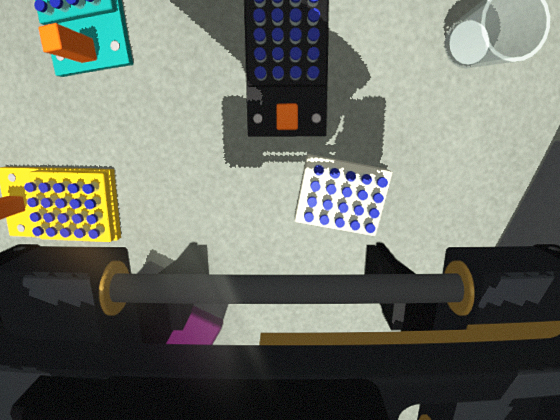

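The wrist view shows the black tray with its rear edge at rows 136 (248–327) and the orange post top at (287,116). The white spare rack is close behind at (343,195), and the beaker is off to the right.

```bash
python3 - <<'E'
from h import *
c=load("w1"); im=c["img"]
hsv=cv2.cvtColor(im,cv2.COLOR_BGR2HSV); m=cv2.inRange(hsv,(5,150,60),(18,255,255)); m[:,:200]=0;m[:,400:]=0;m[150:]=0
ys,xs=np.nonzero(m); print(xs.min(),xs.max(),ys.min(),ys.max())
top=onplane(c,np.c_[xs,ys],.074)[:,:2]*1000
print("orange on top plane",cv2.minAreaRect(top.astype(np.float32)))
# dark deck mask edges
g=im.max(2)
for y in (105,115,122,128):
    r=g[y,235:340].astype(int); d=np.diff(r); print(y,235+d.argmin(),235+d.argmax(), )
for x in (255,270,300,320):
    col=g[118:150,x].astype(int);print(x,118+np.diff(col).argmax())
P=onplane(c,[(248,135.7),(326.8,135.7),(247.5,110),(326.5,110)],.012);print(P.round(4).tolist(),np.linalg.norm(P[0]-P[1]))
e=P[1]-P[0];print(np.degrees(np.arctan2(e[1],e[0]))+90)
mid=(P[0]+P[1])/2;f=np.array([-e[1],e[0]])/np.linalg.norm(e[:2]) if 0 else None
a=np.arctan2(e[1],e[0])+np.pi/2;F=np.array([np.cos(a),np.sin(a)]);print("handle from rear",mid[:2]+.02*F)
print(proj(c,[[.602,-.28,.012],[.602,-.28,.074]]))
E
python3 -c "
import cv2
a=cv2.imread('pics/w1.png')[60:150,220:350];cv2.imwrite('pics/w1c.png',cv2.resize(a,None,fx=6,fy=6,interpolation=cv2.INTER_CUBIC))"
```

```text
276 297 103 129
orange on top plane ((603.569091796875, -279.35009765625), (19.92085838317871, 23.723360061645508), 20.80493927001953)
105 297 276
115 297 276
122 297 276
128 297 276
255 136
270 136
300 135
320 135
[[0.5695, -0.3136, 0.012], [0.6538, -0.2816, 0.012], [0.5596, -0.287, 0.012], [0.6427, -0.2555, 0.012]] 0.09021935719690888
110.80223289933915
handle from rear [ 0.60454548 -0.27892318]
[[284.96934697 117.66848926]
 [284.69558844 116.15544989]]
```

View pics/w1c.png

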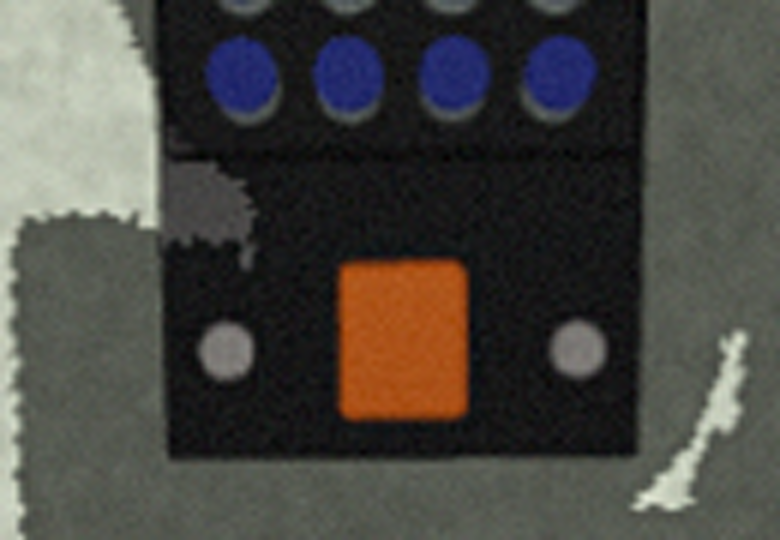

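The post measures 19.9 × 23.7 mm against the stated 20 × 24, centred at (0.6036, -0.2794) with yaw 110.8°. That means moving 8.1 cm forward, 0.1 cm in y and 18.9 cm down.

>>> drive_tool([
  [2, 0.02, 0, 0, 0, 0, 1],
  [2.1, 0.03, 0, 0, 0, 0, 1],
  [2, 0.02, 0, 0, 0, 0, 1],
  [2, 0.02, 0, 0, 0, 0, 1],
  [0, 0, 2.5, 0, 0, 0, 1],
  [0, 0, 2.5, 0, 0, 0, 1],
  [0, 0, 2.5, 0, 0, 0, 1],
  [0, 0, 2.5, 0, 0, 0, 1],
  [0, 0, 2.5, 0, 0, 0, 1],
  [0, 0, 2.0, 0, 0, 0, 1],
  [0, 0, 1.6, 0, 0, 0, 1],
  [0, 0, 1.6, 0, 0, 0, 1],
  [0, 0, 1.2, 0, 0, 0, 1],
  [0, 0, 0, 0, 0, 0, 1],
  [0, 0, 0, 0, 0, 0, 1],
])

```text
time_s: 3.95
tool_pos: [0.6033, -0.2793, 0.1029]
tool_rot: [-180.0, -0.0, 110.9]
force: [0.3, -0.3, 0.0]
grip_width: 0.0869
```

```bash
python3 - <<'E'
from h import *
snap("wrist","w2")
E
```

```text
(no output)
```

View pics/w2.png

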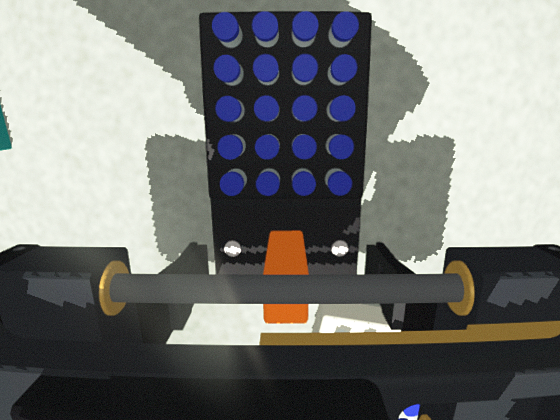

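The post (column 286) is centred between the fingers (197 and 377). Closing the jaws now.

>>> drive_tool([
  [0, 0, 0, 0, 0, 0, 0],
  [0, 0, 0, 0, 0, 0, 0],
  [0, 0, 0, 0, 0, 0, 0],
  [0, 0, 0, 0, 0, 0, 0],
  [0, 0, 0, 0, 0, 0, 0],
  [0, 0, 0, 0, 0, 0, 0],
  [0, 0, 0, 0, 0, 0, 0],
  [0, 0, 0, 0, 0, 0, 0],
  [0, 0, 0, 0, 0, 0, 0],
  [0, 0, 0, 0, 0, 0, 0],
], force=40)

```text
time_s: 4.83
tool_pos: [0.6035, -0.2794, 0.1032]
tool_rot: [-180.0, 0.0, 111.0]
force: [-0.6, 1.1, 0.2]
grip_width: 0.0282
```

```bash
python3 - <<'E'
from h import *
from cell import env
snap("top","t2")
o=env.get_obs();print(o["time_s"],o["tool_pos"],o["tool_rot"],o["force"],o["grip_width"])
E
```

```text
4.8833 [ 0.60351442 -0.27938515  0.10320046] [-1.79996101e+02  2.76667608e-03  1.10965860e+02] [ 0.1967343   0.34935373 -0.85733792] 0.02432182863113195
```

>>> drive_tool([
  [0, 0, 0, 0, 0, 0, 0],
  [0, 0, 0, 0, 0, 0, 0],
  [0, 0, 0, 0, 0, 0, 0],
])

```text
time_s: 5.13
tool_pos: [0.6034, -0.2795, 0.1032]
tool_rot: [-180.0, 0.0, 111.0]
force: [-1.6, -0.7, 0.9]
grip_width: 0.0198
```

```bash
python3 - <<'E'
from h import *
c=load("top0"); t=load("t2")
g=(c["img"].astype(float).mean(2)+t["img"].astype(float).mean(2))/2
def edge(p0,p1,z,n=30,hw=3):
    p0,p1=np.array(p0,float),np.array(p1,float);d=(p1-p0)/np.linalg.norm(p1-p0);nn=np.array([-d[1],d[0]])
    out=[]
    for s in np.linspace(.12,.88,n):
        p=p0+(p1-p0)*s; q=p+np.outer(np.arange(-hw,hw+.01,.25),nn)
        v=cv2.remap(g.astype(np.float32),q[:,0].astype(np.float32)[None],q[:,1].astype(np.float32)[None],cv2.INTER_LINEAR)[0]
        gr=np.abs(np.gradient(v)); w=np.where(gr>.4*gr.max(),gr,0); i=(w*np.arange(len(w))).sum()/w.sum(); out.append(p+nn*(i*.25-hw))
    W=onplane(c,out,z)[:,:2]; vx,vy,x,y=cv2.fitLine(W.astype(np.float32),cv2.DIST_HUBER,0,.001,.001).ravel()
    r=np.abs((W-[x,y])@[-vy,vx]); return np.degrees(np.arctan2(vy,vx)),(x,y),r.std(),W[[0,-1]].round(4).tolist()
f=lambda p:np.array(p)/3.33+[160,170]-.35
print("bridge near",edge(f((253,68)),f((232,227)),.07))
print("bridge far",edge(f((222,68)),f((199,224)),.07))
print("housing near",edge(f((118,50)),f((97,213)),.07))
print("housing far",edge(f((78,47)),f((52,209)),.07))
print("rail outer top",edge(f((255,85)),f((395,98)),.0))
print("rail outer bot",edge(f((232,240)),f((375,253)),.0))
print("floor end",edge(f((390,125)),f((378,222)),.0))
h=g[180:250,170:300]; cv2.imwrite("pics/bayc.png",cv2.resize(np.clip(h,0,255).astype(np.uint8),None,fx=6,fy=6,interpolation=cv2.INTER_CUBIC))
E
```

```text
bridge near (np.float32(-7.020554), (np.float32(0.5270311), np.float32(0.16027579)), np.float64(0.0005724532789396899), [[0.5923, 0.1495], [0.4811, 0.1663]])
bridge far (np.float32(-7.403946), (np.float32(0.53803426), np.float32(0.19002208)), np.float64(0.0004201404849205779), [[0.5929, 0.182], [0.4833, 0.1963]])
housing near (np.float32(-1.432253), (np.float32(0.54087174), np.float32(0.28586778)), np.float64(0.002085175183967176), [[0.6079, 0.2744], [0.4933, 0.2888]])
housing far (np.float32(-7.2249284), (np.float32(0.55526066), np.float32(0.31802863)), np.float64(0.0014658836693033292), [[0.6108, 0.3143], [0.4968, 0.331]])
rail outer top (np.float32(83.21879), (np.float32(0.6033972), np.float32(0.078277655)), np.float64(0.0005418174614213548), [[0.6107, 0.1389], [0.5983, 0.0368]])
rail outer bot (np.float32(83.463554), (np.float32(0.45385885), np.float32(0.09533632)), np.float64(0.00038257061370809567), [[0.4608, 0.157], [0.4494, 0.0543]])
floor end (np.float32(-6.8440347), (np.float32(0.52004725), np.float32(0.029603634)), np.float64(0.0001562400836979113), [[0.559, 0.0254], [0.4881, 0.0329]])
```

View pics/bayc.png

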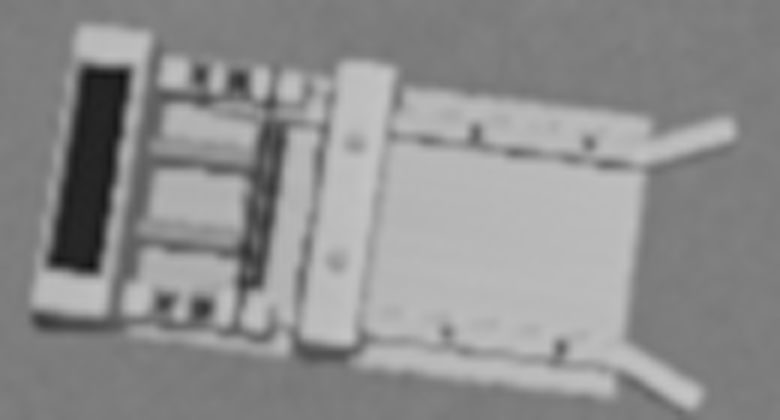

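The grip closed at 19.8 mm, as expected for the post. The bay's yaw is 83.2° with its origin at about (0.5288, 0.0890). The bridge near edge and the floor end agree with that to about 1 mm. Next I'll slide to a staging position in line with the bay: half the shift, then turn, then the rest.

>>> drive_tool([
  [0.6, -0.24, 0, 0, 0, 0, 0],
  [1.2, -0.47, 0, 0, 0, 0, 0],
  [1.2, -0.47, 0, 0, 0, 0, 0],
  [1.2, -0.47, 0, 0, 0, 0, 0],
  [1.2, -0.47, 0, 0, 0, 0, 0],
  [1.2, -0.47, 0, 0, 0, 0, 0],
  [0.6, -0.24, 0, 0, 0, 0, 0],
  [0, 0, 0, 0, 0, 2.3, 0],
  [0, 0, 0, 0, 0, 4.6, 0],
  [0, 0, 0, 0, 0, 4.6, 0],
  [0, 0, 0, 0, 0, 4.6, 0],
  [0, 0, 0, 0, 0, 4.6, 0],
  [0, 0, 0, 0, 0, 4.6, 0],
  [0, 0, 0, 0, 0, 2.4, 0],
  [0, 0, 0, 0, 0, 0, 0],
  [0, 0, 0, 0, 0, 0, 0],
], force=45)

```text
time_s: 6.47
tool_pos: [0.5514, -0.2211, 0.1032]
tool_rot: [-180.0, -0.1, 83.4]
force: [-0.3, 3.1, 0.1]
grip_width: 0.0198
```

```bash
cat >> h.py <<'E'
BO=np.array([.5288,.0890]);BY=83.2
def bayc():
    from cell import env
    o=env.get_obs();p=o["tool_pos"];a=np.radians(BY);X=np.array([np.cos(a),np.sin(a)]);Y=np.array([-X[1],X[0]])
    d=p[:2]-BO;F=o["force"];yaw=o["tool_rot"][2]
    print("t",o["time_s"],"bay xy mm",(d@X*1000).round(1),(d@Y*1000).round(1),"z",p[2].round(4),"rot",o["tool_rot"].round(2),"dyaw",round(yaw-BY,2),"F bay",(F[:2]@X).round(2),(F[:2]@Y).round(2),F[2].round(2),"grip",o["grip_width"].round(4),"Tq",o["wrist_torque"].round(2))
E
python3 - <<'E'
from h import *
snap("top","t3");snap("wrist","w3");bayc()
a=cv2.imread("pics/t3.png")[170:270,160:400];cv2.imwrite("pics/t3c.png",cv2.resize(a,None,fx=3.33,fy=3.33,interpolation=cv2.INTER_CUBIC))
E
```

```text
Traceback (most recent call last):
  File "h.py", line 24, in bayc
    print("t",o["time_s"],"bay xy mm",(d@X*1000).round(1),(d@Y*1000).round(1),"z",p[2].round(4),"rot",o["tool_rot"].round(2),"dyaw",round(yaw-BY,2),"F bay",(F[:2]@X).round(2),(F[:2]@Y).round(2),F[2].round(2),"grip",o["grip_width"].round(4),"Tq",o["wrist_torque"].round(2))
                                                                                                                                                                                                                       ^^^^^^^^^^^^^^^^^^^^^
AttributeError: 'float' object has no attribute 'round'
```

View pics/w3.png

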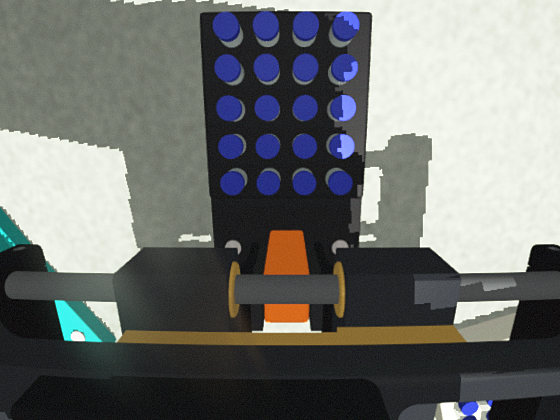

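The tray moved rigidly with the gripper: its image is unchanged, with the post at (286,277) and the front edge at row 13. Next is a 59 mm shift left and 5 cm ahead.

>>> drive_tool([
  [0.4, -0.5, 0, 0, 0, 0, 0],
  [0.8, -0.9, 0, 0, 0, 0, 0],
  [0.9, -1.0, 0, 0, 0, 0, 0],
  [0.9, -1.1, 0, 0, 0, 0, 0],
  [0.9, -1.1, 0, 0, 0, 0, 0],
  [0.7, -0.8, 0, 0, 0, 0, 0],
  [0.4, -0.5, 0, 0, 0, 0, 0],
  [0, 0, 0, 0, 0, 0.2, 0],
  [0, 0, 0, 0, 0, 0, 0],
])

```text
time_s: 7.32
tool_pos: [0.4974, -0.1649, 0.1032]
tool_rot: [-179.8, -0.0, 83.1]
force: [-5.6, 2.9, 5.3]
grip_width: 0.0197
```

```bash
sed -i 's/(F\[:2\]@X).round(2)/round(float(F[:2]@X),2)/;s/(F\[:2\]@Y).round(2)/round(float(F[:2]@Y),2)/;s/o\["grip_width"\].round(4)/round(float(o["grip_width"]),4)/;s/F\[2\].round(2)/round(float(F[2]),2)/' h.py
python3 - <<'E'
from h import *
snap("top","t3");snap("scene","s3");bayc()
a=cv2.imread("pics/t3.png")[170:270,160:400];cv2.imwrite("pics/t3c.png",cv2.resize(a,None,fx=3.33,fy=3.33,interpolation=cv2.INTER_CUBIC))
a=cv2.imread("pics/s3.png")[135:305,200:400];cv2.imwrite("pics/s3c.png",cv2.resize(a,None,fx=3.5,fy=3.5,interpolation=cv2.INTER_CUBIC))
E
```

```text
t 7.4167 bay xy mm -255.9 1.1 z 0.1032 rot [-1.7976e+02 -4.0000e-02  8.3110e+01] dyaw -0.09 F bay 2.44 7.18 5.71 grip 0.0195 Tq [0.57 1.14 0.11]
```

View pics/t3c.png

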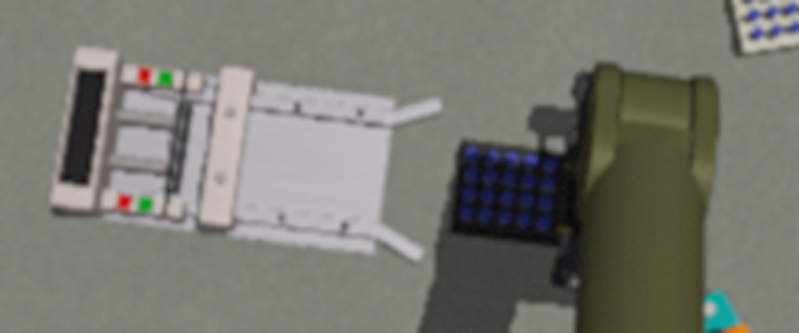

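View pics/s3c.png

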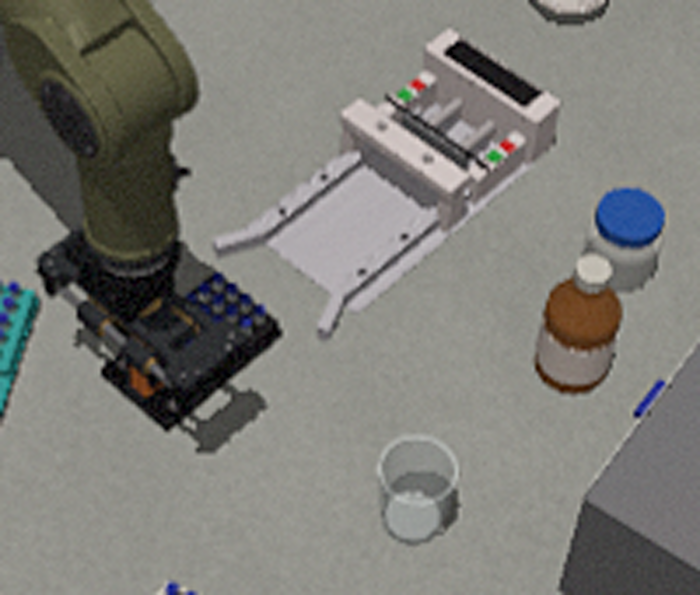

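The staging views show the tray lined up, with its front edge at crop (457,188) facing the mouth at (390,175) and clear of the flares. Advancing 6 cm into the flare and trimming y by 1 mm.

>>> drive_tool([
  [0.5, 0.05, 0, 0, 0, 0, 0],
  [0.8, 0.05, 0, 0, 0, 0, 0],
  [1.0, 0, 0, 0, 0, 0, 0],
  [1.0, 0, 0, 0, 0, 0, 0],
  [1.0, 0, 0, 0, 0, 0, 0],
  [1.0, 0, 0, 0, 0, 0, 0],
  [0.7, 0, 0, 0, 0, 0, 0],
  [0, 0, 0, 0, 0, 0, 0],
  [0, 0, 0, 0, 0, 0, 0],
])

```text
time_s: 8.17
tool_pos: [0.5071, -0.1041, 0.1032]
tool_rot: [-180.0, -0.1, 83.2]
force: [0.1, 1.4, -2.6]
grip_width: 0.0196
```

```bash

python3 - <<'E'
from h import *
bayc();snap("top","t4");snap("wrist","w4");bayc()
a=cv2.imread("pics/t4.png")[180:250,170:300];cv2.imwrite("pics/t4c.png",cv2.resize(a,None,fx=6,fy=6,interpolation=cv2.INTER_CUBIC))
E
```

```text
t 8.1667 bay xy mm -194.3 -1.3 z 0.1032 rot [-1.7999e+02 -1.0000e-01  8.3210e+01] dyaw 0.01 F bay 1.38 0.04 -2.56 grip 0.0196 Tq [ 0.21 -0.13  0.01]
t 8.2667 bay xy mm -195.4 -1.3 z 0.1031 rot [-1.7999e+02 -6.0000e-02  8.3120e+01] dyaw -0.08 F bay 2.0 -0.24 -0.77 grip 0.0201 Tq [ 0.37 -0.17  0.02]
```

View pics/t4c.png

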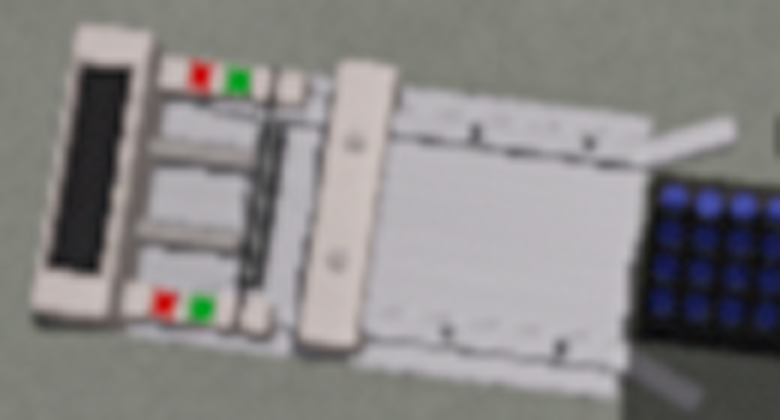

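View pics/w4.png

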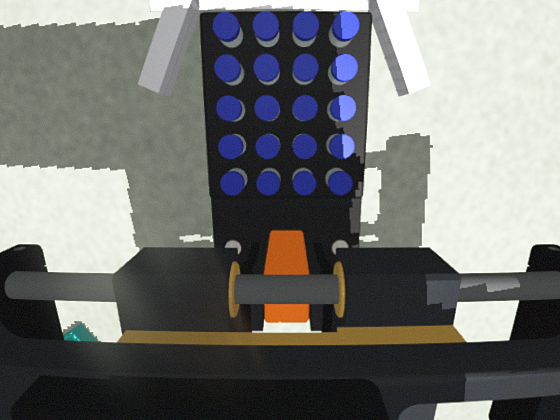

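In the wrist view the flare tips are at (163,95) and (405,95), with the tray's front corners at (201,13) and (371,13). I'll compute the centring from these.

```bash

python3 - <<'E'
from h import *
c=load("w4")
a=c["img"][0:110,130:440];cv2.imwrite("pics/w4c.png",cv2.resize(a,None,fx=2.55,fy=2.55,interpolation=cv2.INTER_CUBIC))
def tb(P):
    p=np.array([.5068,-.1050]);a=np.radians(83.15);X=np.array([np.cos(a),np.sin(a)]);Y=np.array([-X[1],X[0]]);return np.c_[(P[:,:2]-p)@X,(P[:,:2]-p)@Y]*1000
for z in(.0,.018): print(z,tb(onplane(c,[(163,95),(405,95),(139,84),(430,86)],z)).round(1).tolist())
print("block front z.03",tb(onplane(c,[(200.5,13),(371.5,13)],.026)).round(1).tolist())
print("rear block",tb(onplane(c,[(211,197),(363,197)],.024)).round(1).tolist())
E
```

```text
0.0 [[91.3, 72.4], [91.4, -70.9], [97.9, 86.4], [96.8, -85.6]]
0.018 [[89.7, 65.7], [89.7, -64.5], [95.6, 78.4], [94.7, -77.8]]
block front z.03 [[127.3, 41.3], [127.4, -42.2]]
rear block [[34.7, 41.2], [34.8, -43.4]]
```

View pics/w4c.png

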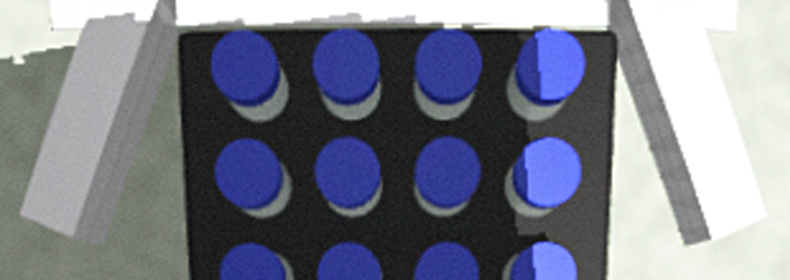

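The flare tips lie symmetric at +0.5 mm and the tray sits at about -0.7 mm, with yaw aligned. I'll shift 1 mm left and advance 4 cm at moderate speed.

>>> drive_tool([
  [0, -0.1, 0, 0, 0, 0, 0],
  [0.4, 0, 0, 0, 0, 0, 0],
  [0.6, 0, 0, 0, 0, 0, 0],
  [0.6, 0, 0, 0, 0, 0, 0],
  [0.6, 0, 0, 0, 0, 0, 0],
  [0.6, 0, 0, 0, 0, 0, 0],
  [0.6, 0, 0, 0, 0, 0, 0],
  [0.6, 0, 0, 0, 0, 0, 0],
  [0, 0, 0, 0, 0, 0, 0],
  [0, 0, 0, 0, 0, 0, 0],
])

```text
time_s: 9.1
tool_pos: [0.5108, -0.0645, 0.1032]
tool_rot: [-180.0, -0.1, 83.2]
force: [0.8, 1.8, -2.1]
grip_width: 0.0196
```

```bash

python3 - <<'E'
from h import *
bayc();c=snap("wrist","w5");bayc()
a=c["img"][0:150,130:440];cv2.imwrite("pics/w5c.png",cv2.resize(a,None,fx=2.55,fy=2.55,interpolation=cv2.INTER_CUBIC))
E
```

```text
t 9.1 bay xy mm -154.6 -0.3 z 0.1032 rot [-1.7999e+02 -9.0000e-02  8.3180e+01] dyaw -0.02 F bay 1.84 -0.57 -2.07 grip 0.0196 Tq [ 0.25 -0.14  0.07]
t 9.15 bay xy mm -155.0 -0.3 z 0.1031 rot [-1.7999e+02 -8.0000e-02  8.3150e+01] dyaw -0.05 F bay 1.96 0.53 -2.32 grip 0.0198 Tq [ 0.24 -0.14  0.04]
```

View pics/w5c.png

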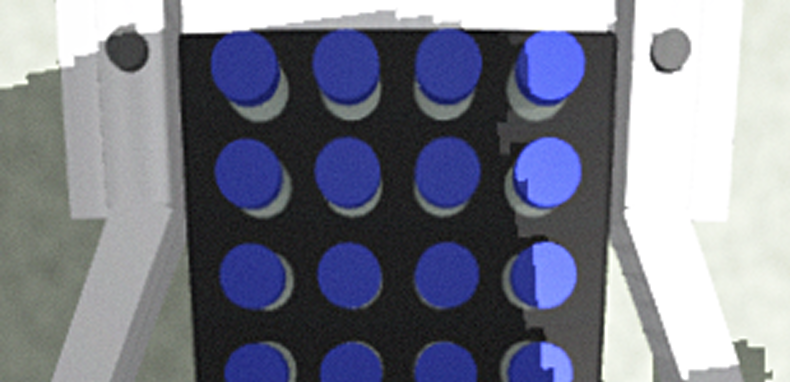

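The tray's front is 25 mm into the channel, between the rails at crop columns 180 and 617, with no side force. Advancing further.

>>> drive_tool([
  [0.4, 0, 0, 0, 0, 0, 0],
  [0.7, 0, 0, 0, 0, 0, 0],
  [0.7, 0, 0, 0, 0, 0, 0],
  [0.7, 0, 0, 0, 0, 0, 0],
  [0.7, 0, 0, 0, 0, 0, 0],
  [0.7, 0, 0, 0, 0, 0, 0],
  [0.7, 0, 0, 0, 0, 0, 0],
  [0.4, 0, 0, 0, 0, 0, 0],
  [0, 0, 0, 0, 0, 0, 0],
])

```text
time_s: 9.9
tool_pos: [0.5168, -0.0146, 0.1031]
tool_rot: [-180.0, -0.1, 83.2]
force: [-0.4, 1.1, -4.0]
grip_width: 0.0196
```

```bash

python3 - <<'E'
from h import *
bayc()
E
```

```text
t 9.9 bay xy mm -104.3 -0.3 z 0.1031 rot [-1.800e+02 -9.000e-02  8.319e+01] dyaw -0.01 F bay 1.07 0.54 -4.03 grip 0.0196 Tq [ 0.13 -0.13 -0.01]
```

>>> drive_tool([
  [0.4, 0, 0, 0, 0, 0, 0],
  [0.7, 0, 0, 0, 0, 0, 0],
  [0.8, 0, 0, 0, 0, 0, 0],
  [0.8, 0, 0, 0, 0, 0, 0],
  [0.8, 0, 0, 0, 0, 0, 0],
  [0.8, 0, 0, 0, 0, 0, 0],
  [0.8, 0, 0, 0, 0, 0, 0],
  [0.8, 0, 0, 0, 0, 0, 0],
  [0.6, 0, 0, 0, 0, 0, 0],
  [0.5, 0, 0, 0, 0, 0, 0],
  [0, 0, 0, 0, 0, 0, 0],
  [0, 0, 0, 0, 0, 0, 0],
  [0, 0, 0, 0, 0, 0, 0],
])

```text
time_s: 10.98
tool_pos: [0.5251, 0.0534, 0.1032]
tool_rot: [-180.0, -0.1, 83.1]
force: [0.3, 1.7, -3.3]
grip_width: 0.0198
```

```bash

python3 - <<'E'
from h import *
bayc();c=snap("top","t6");w=snap("wrist","w6");bayc()
a=c["img"][180:250,170:300];cv2.imwrite("pics/t6c.png",cv2.resize(a,None,fx=6,fy=6,interpolation=cv2.INTER_CUBIC))
E
```

```text
t 10.9833 bay xy mm -35.8 -0.6 z 0.1032 rot [-1.7999e+02 -5.0000e-02  8.3090e+01] dyaw -0.11 F bay 1.74 -0.06 -3.28 grip 0.0198 Tq [ 0.14 -0.08  0.  ]
t 11.0833 bay xy mm -36.3 -0.6 z 0.1032 rot [-1.7999e+02 -3.0000e-02  8.3060e+01] dyaw -0.14 F bay 0.43 -0.06 -3.17 grip 0.0198 Tq [ 0.21 -0.05  0.03]
```

View pics/t6c.png

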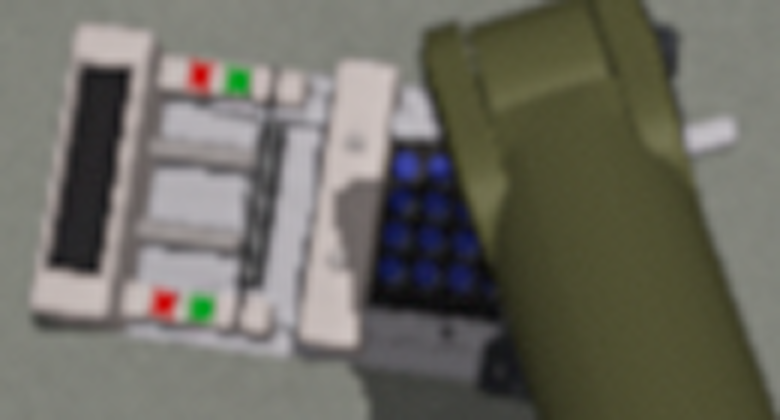

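View pics/w6.png

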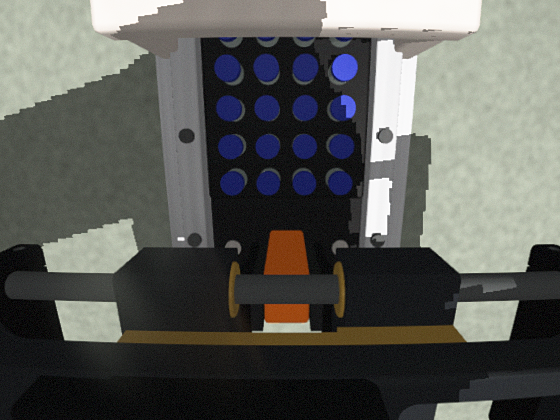

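The vials are passing under the bridge, with its edge at wrist row 38. The rails are symmetric and the handle is clear. In the top crop the pointer is still at rest at (268,190). Advancing to just before contact.

>>> drive_tool([
  [0.4, 0, 0, 0, 0, 0, 0],
  [0.6, 0, 0, 0, 0, 0, 0],
  [0.6, 0, 0, 0, 0, 0, 0],
  [0.5, 0, 0, 0, 0, 0, 0],
  [0.5, 0, 0, 0, 0, 0, 0],
  [0.4, 0, 0, 0, 0, 0, 0],
])

```text
time_s: 11.58
tool_pos: [0.5288, 0.0833, 0.1032]
tool_rot: [-180.0, 0.0, 83.1]
force: [-0.4, -2.0, -2.9]
grip_width: 0.0198
```

```bash

python3 - <<'E'
from h import *
bayc()
E
```

```text
t 11.5833 bay xy mm -5.7 -0.7 z 0.1032 rot [-180.     0.    83.1] dyaw -0.1 F bay -2.06 0.12 -2.85 grip 0.0198 Tq [-0.52 -0.05  0.05]
```

>>> drive_tool([
  [0.3, 0, 0, 0, 0, 0, 0],
  [0.3, 0, 0, 0, 0, 0, 0],
  [0.3, 0, 0, 0, 0, 0, 0],
  [0.3, 0, 0, 0, 0, 0, 0],
])

```text
time_s: 11.92
tool_pos: [0.5302, 0.0939, 0.1032]
tool_rot: [-180.0, 0.1, 83.0]
force: [-0.6, -4.1, 0.7]
grip_width: 0.0197
```

```bash

python3 - <<'E'
from h import *
bayc()
c=snap("top","t7")
a=c["img"][180:250,170:300];cv2.imwrite("pics/t7c.png",cv2.resize(a,None,fx=6,fy=6,interpolation=cv2.INTER_CUBIC))
E
```

```text
t 11.9167 bay xy mm 5.1 -0.8 z 0.1032 rot [-1.7998e+02  7.0000e-02  8.3040e+01] dyaw -0.16 F bay -4.13 0.16 0.66 grip 0.0197 Tq [-0.96  0.13 -0.  ]
```

View pics/t7c.png

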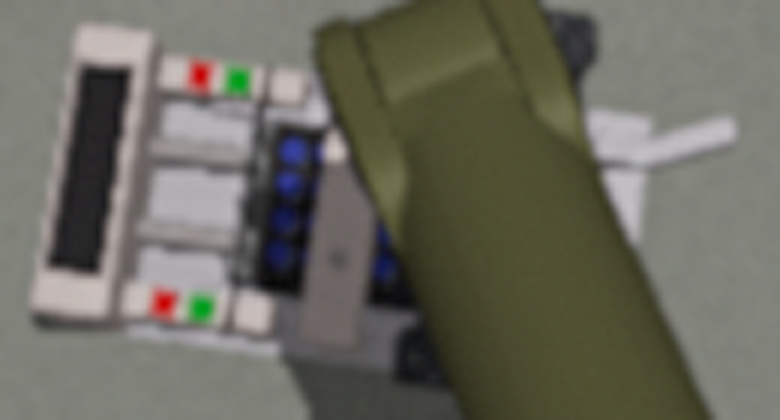

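Contact: the force is 4.1 N, of which about 2 N is friction, and the pointer has begun to move (crop column ~255). Pressing on 11 mm.

>>> drive_tool([
  [0.25, 0, 0, 0, 0, 0, 0],
  [0.25, 0, 0, 0, 0, 0, 0],
  [0.25, 0, 0, 0, 0, 0, 0],
  [0.25, 0, 0, 0, 0, 0, 0],
  [0.1, 0, 0, 0, 0, 0, 0],
  [0, 0, 0, 0, 0, 0, 0],
])

```text
time_s: 12.47
tool_pos: [0.5312, 0.1024, 0.1034]
tool_rot: [-179.9, 0.3, 83.0]
force: [-4.6, -9.6, 4.5]
grip_width: 0.0198
```

```bash

python3 - <<'E'
from h import *
bayc()
c=snap("top","t8")
a=c["img"][180:250,170:300];cv2.imwrite("pics/t8c.png",cv2.resize(a,None,fx=6,fy=6,interpolation=cv2.INTER_CUBIC))
c=snap("scene","s8");bayc()
a=c["img"][135:215,280:370];cv2.imwrite("pics/s8c.png",cv2.resize(a,None,fx=7,fy=7,interpolation=cv2.INTER_CUBIC))
E
```

```text
t 12.4667 bay xy mm 13.6 -0.8 z 0.1034 rot [-179.92    0.27   82.96] dyaw -0.24 F bay -10.12 3.44 4.5 grip 0.0198 Tq [-1.6   0.56  0.13]
t 12.5667 bay xy mm 13.6 -0.8 z 0.1034 rot [-179.92    0.26   82.95] dyaw -0.25 F bay -9.94 2.94 4.33 grip 0.02 Tq [-1.61  0.54  0.04]
```

View pics/t8c.png

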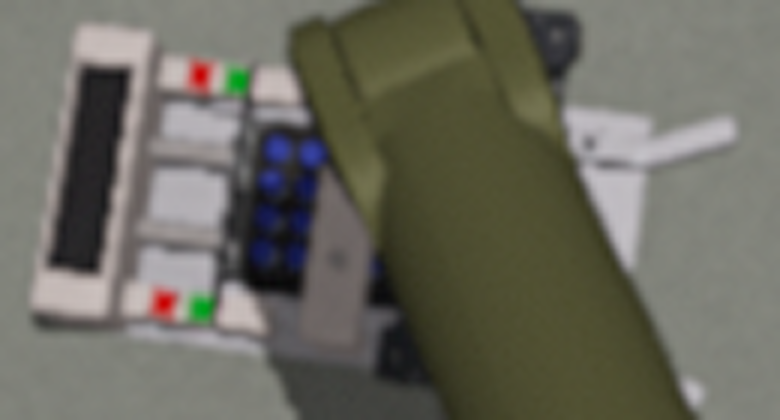

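View pics/s8c.png

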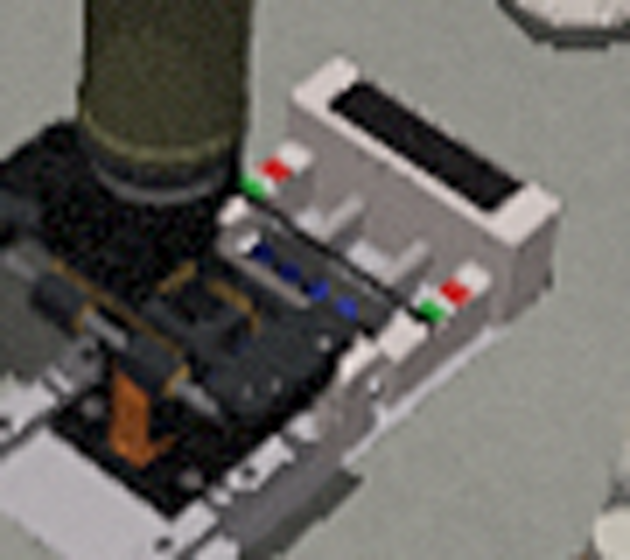

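The pointer is at the near edge of green: top crop (243,90) and (215,285) against green at (238,82) and (203,308). That is about 13 mm by kinematics. The total force is 10 N, of which roughly 3.5 N is friction. I'll push about 7 mm more, countering a small nose-down tilt of 0.3° and a 3 N side force.

>>> drive_tool([
  [0.15, -0.02, 0, 0, 0.1, 0, 0],
  [0.15, -0.02, 0, 0, 0.1, 0, 0],
  [0.15, -0.02, 0, 0, 0.1, 0, 0],
  [0.15, 0, 0, 0, 0, 0, 0],
  [0.1, 0, 0, 0, 0, 0, 0],
  [0, 0, 0, 0, 0, 0, 0],
  [0, 0, 0, 0, 0, 0, 0],
])

```text
time_s: 13.15
tool_pos: [0.5316, 0.1072, 0.1032]
tool_rot: [-179.9, 0.1, 82.9]
force: [-4.7, -13.3, 4.5]
grip_width: 0.0197
```

```bash

python3 - <<'E'
from h import *
bayc()
c=snap("top","t9")
a=c["img"][180:250,170:300];cv2.imwrite("pics/t9c.png",cv2.resize(a,None,fx=6,fy=6,interpolation=cv2.INTER_CUBIC))
c=snap("scene","s9");bayc()
a=c["img"][135:215,280:370];cv2.imwrite("pics/s9c.png",cv2.resize(a,None,fx=7,fy=7,interpolation=cv2.INTER_CUBIC))
E
```

```text
t 13.15 bay xy mm 18.4 -0.6 z 0.1032 rot [-1.7991e+02  1.4000e-01  8.2880e+01] dyaw -0.32 F bay -13.76 3.11 4.54 grip 0.0197 Tq [-2.6   0.49  0.04]
t 13.25 bay xy mm 18.4 -0.6 z 0.1032 rot [-1.7991e+02  1.4000e-01  8.2870e+01] dyaw -0.33 F bay -13.22 3.07 5.32 grip 0.0198 Tq [-2.58  0.48  0.04]
```

View pics/t9c.png

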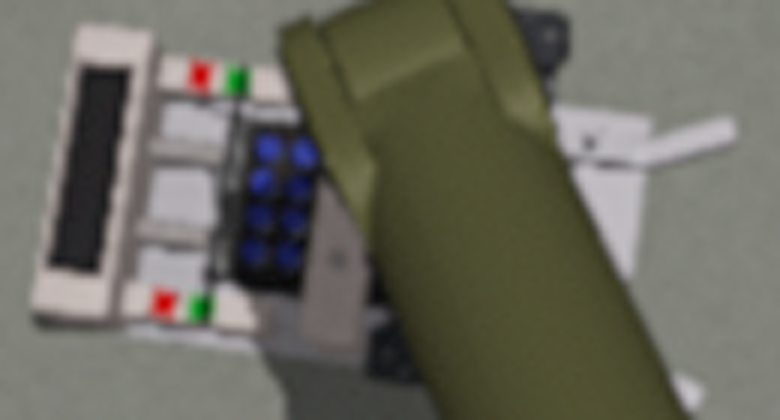

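View pics/s9c.png

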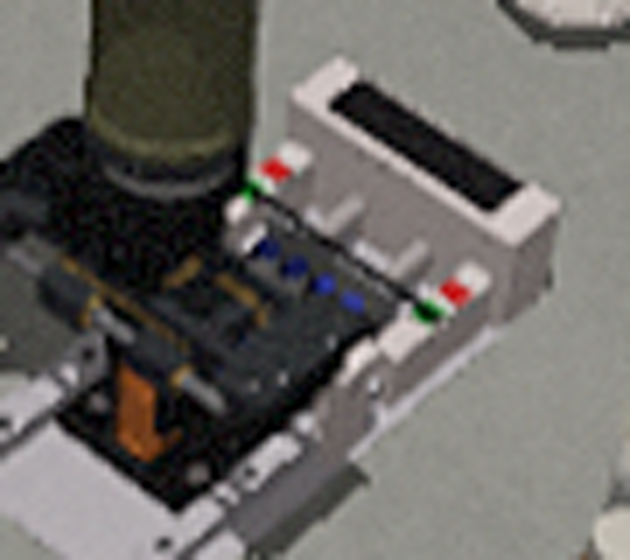

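The pointer now crosses green on both strips (scene crop (250,190) and (428,310)). I'll estimate how far it has moved from rest.

```bash
python3 - <<'E'
from h import *
c0=load("t6")
f=lambda p:np.array(p)/6+[170,180]-.42
a=np.radians(83.2);X=np.array([np.cos(a),np.sin(a)]);Y=np.array([-X[1],X[0]])
z=.05
for y in (-47,-45,-43,43,45,47):
    for n in("t0","t8","t9"):
        c=load("top0" if n=="t0" else n)
        xs=np.arange(115,200,.5)
        P=np.c_[BO+np.outer(xs/1000,X)+y/1000*Y,np.full(len(xs),z)]
        uv=proj(c,P).astype(np.float32)
        v=cv2.remap(c["img"].astype(np.float32),uv[:,0][None],uv[:,1][None],cv2.INTER_CUBIC)[0]
        g=v.max(1); gn=v[:,1]-v[:,2]; rd=v[:,2]-v[:,1]
        s=""
        if n=="t0":
            s=("green",xs[gn>gn.max()*.5][[0,-1]],"red",xs[rd>rd.max()*.5][[0,-1]])
        w=np.clip(g.max()*.55-g,0,None); 
        i=g.argmin(); k=slice(max(0,i-8),i+9); ww=(g[k].max()-g[k])
        print(y,n,"dark at",xs[i],round((ww*xs[k]).sum()/ww.sum(),1),int(g.min()),s)
E
```

```text
Traceback (most recent call last):
IndexError: index 0 is out of bounds for axis 0 with size 0
```

```bash
python3 - <<'E'
from h import *
f=lambda p:np.array(p)/6+[170,180]-.42
a=np.radians(83.2);X=np.array([np.cos(a),np.sin(a)]);Y=np.array([-X[1],X[0]])
z=.05
c=load("top0");P=onplane(c,f([(238,82),(203,308),(200,75),(165,303)]),z)[:,:2]-BO;print((P@X*1000).round(1),(P@Y*1000).round(1))
ysl=[(P@Y*1000)[0]+d for d in(-3,0,3)]+[(P@Y*1000)[1]+d for d in(-3,0,3)]
for y in ysl:
    for n in("top0","t8","t9"):
        c=load(n)
        xs=np.arange(120,205,.5)
        Q=np.c_[BO+np.outer(xs/1000,X)+y/1000*Y,np.full(len(xs),z)]
        uv=proj(c,Q).astype(np.float32)
        v=cv2.remap(c["img"].astype(np.float32),uv[:,0][None],uv[:,1][None],cv2.INTER_CUBIC)[0]
        g=v[:,1]; gn=v[:,1]-v[:,2]; rd=v[:,2]-v[:,1]
        gm=xs[gn>gn.max()*.5];rm=xs[rd>rd.max()*.5]
        # darkest of max channel
        mx=v.max(1); 
        print(round(y),n,"green",gm[[0,-1]],"red",rm[[0,-1]],"dark",xs[mx.argmin()],int(mx.min()))
E
```

```text
[153.1 153.1 173.2 172.8] [-57.6  61.1 -58.8  61. ]
-61 top0 green [149. 158.] red [168.5 178. ] dark 198.0 106
-61 t8 green [149. 158.] red [168.5 178. ] dark 120.0 79
-61 t9 green [150. 159.] red [168.5 178. ] dark 124.0 70
-58 top0 green [148.5 158. ] red [168.5 178. ] dark 198.0 109
-58 t8 green [149. 158.] red [168.5 178. ] dark 120.0 101
-58 t9 green [150.5 159. ] red [169. 178.] dark 122.0 65
-55 top0 green [148.  158.5] red [168.  178.5] dark 197.5 114
-55 t8 green [149.  158.5] red [168.  178.5] dark 147.5 114
-55 t9 green [150.5 159. ] red [168.  178.5] dark 121.0 60
58 top0 green [149. 159.] red [168. 179.] dark 198.5 111
58 t8 green [149. 159.] red [168.  178.5] dark 120.0 97
58 t9 green [150.5 160. ] red [168.  178.5] dark 152.0 83
61 top0 green [149. 159.] red [168.5 178.5] dark 198.0 113
61 t8 green [149. 159.] red [168.5 178.5] dark 120.0 103
61 t9 green [151.5 159.5] red [168.5 178.5] dark 151.5 78
64 top0 green [149.5 158.5] red [168.5 179. ] dark 198.0 114
64 t8 green [149.5 159. ] red [168.5 179. ] dark 148.0 119
64 t9 green [152.  159.5] red [168.5 179. ] dark 151.5 82
```

The pointer is at x≈152 and the green centre at 153.7, so the stop is pushed about 18 mm (9 N), which agrees with the kinematics. I'll go another ~2 mm, to 10 N.

>>> drive_tool([
  [0.1, 0, 0, 0, 0.05, 0, 0],
  [0.1, 0, 0, 0, 0.05, 0, 0],
  [0.1, 0, 0, 0, 0, 0, 0],
  [0, 0, 0, 0, 0, 0, 0],
  [0, 0, 0, 0, 0, 0, 0],
  [0, 0, 0, 0, 0, 0, 0],
])

```text
time_s: 13.75
tool_pos: [0.5318, 0.109, 0.1032]
tool_rot: [-179.9, 0.1, 82.8]
force: [-6.0, -15.4, 6.5]
grip_width: 0.0198
```

```bash
python3 - <<'E'
from h import *
bayc();c=snap("top","t10");s=snap("scene","s10");w=snap("wrist","w10");bayc()
a=cv2.resize(c["img"][180:250,170:270],None,fx=4,fy=4,interpolation=cv2.INTER_CUBIC)
b=cv2.resize(s["img"][135:205,280:370],None,fx=4,fy=4,interpolation=cv2.INTER_CUBIC)
d=cv2.resize(w["img"],(400,300)); top=np.hstack([a,b]); d=cv2.copyMakeBorder(d,0,0,0,top.shape[1]-400,cv2.BORDER_CONSTANT)
cv2.imwrite("pics/f10.png",np.vstack([top,d]))
a=np.radians(83.2);X=np.array([np.cos(a),np.sin(a)]);Y=np.array([-X[1],X[0]]);c=load("t10")
for y in(-58,-55,58,61,64):
    xs=np.arange(144,165,.5);Q=np.c_[BO+np.outer(xs/1000,X)+y/1000*Y,np.full(len(xs),.05)];uv=proj(c,Q).astype(np.float32)
    v=cv2.remap(c["img"].astype(np.float32),uv[:,0][None],uv[:,1][None],cv2.INTER_CUBIC)[0].max(1);print(y,xs[v.argmin()],int(v.min()))
E
```

```text
t 13.75 bay xy mm 20.2 -0.6 z 0.1032 rot [-1.7989e+02  1.4000e-01  8.2850e+01] dyaw -0.35 F bay -16.04 4.09 6.48 grip 0.0198 Tq [-3.03  0.65  0.12]
t 13.9 bay xy mm 20.2 -0.6 z 0.1032 rot [-1.7989e+02  1.4000e-01  8.2840e+01] dyaw -0.36 F bay -16.85 3.72 6.71 grip 0.0197 Tq [-3.05  0.67  0.09]
-58 153.0 105
-55 153.0 104
58 153.5 110
61 153.5 111
64 153.5 109
```

View pics/f10.png

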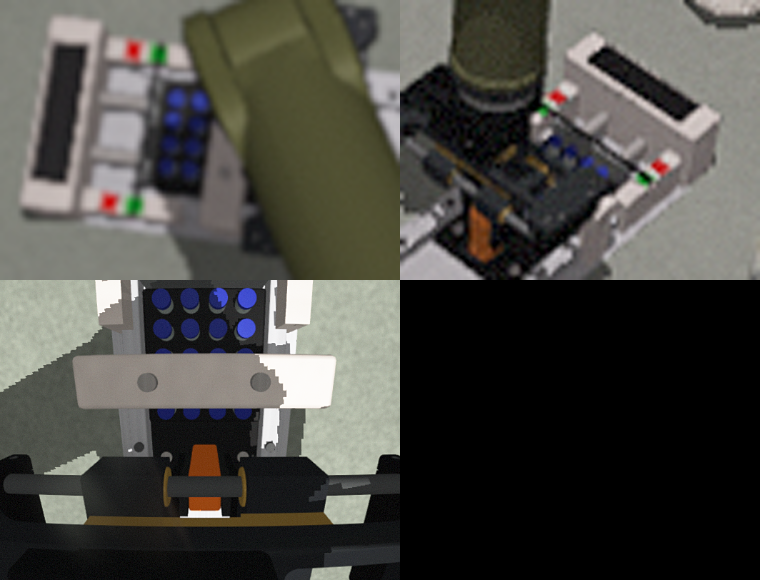

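The pointer is centred over green at x≈153.3, against the green span of 149–159 seen at rest. That puts the stop at about 19.5 mm (≈ 9.8 N). The tray is level to 0.2° and the handle is well short of the bridge. I'll check that it holds steady, then hand in.

>>> drive_tool([
  [0, 0, 0, 0, 0, 0, 0],
  [0, 0, 0, 0, 0, 0, 0],
  [0, 0, 0, 0, 0, 0, 0],
  [0, 0, 0, 0, 0, 0, 0],
  [0, 0, 0, 0, 0, 0, 0],
  [0, 0, 0, 0, 0, 0, 0],
  [0, 0, 0, 0, 0, 0, 0],
  [0, 0, 0, 0, 0, 0, 0],
])

```text
time_s: 14.57
tool_pos: [0.5318, 0.109, 0.1032]
tool_rot: [-179.9, 0.1, 82.8]
force: [-4.7, -14.8, 5.7]
grip_width: 0.0197
```

```bash
python3 - <<'E'
from h import *
from cell import env
bayc();print(env.sign_off())
E
```

```text
t 14.5667 bay xy mm 20.2 -0.6 z 0.1032 rot [-1.7989e+02  1.4000e-01  8.2840e+01] dyaw -0.36 F bay -15.23 2.93 5.68 grip 0.0197 Tq [-3.03  0.58  0.11]
the job is handed in; nothing more can be done
None
```

I slid the black tray, level and front end first, between the rails and under the bridge until it met the sprung stop. It is still gripped by its handle and pressed against the stop, and I handed the job in at 14.6 s.

- **Push on the stop:** the pointer stands near the middle of green on both sides. From the pictures the plate is pushed back about 19.5 mm, which is roughly 9.8 N of spring force. The arm's own position reading gives about 20 mm. The pointer was never seen near red.
- **Steadiness:** in the last 0.7 s of holding, the position did not change and the tilt stayed about 0.2°.
- **Higher wrist reading:** along the push the wrist feels 15–17 N, about 5–6 N more than the spring. I put that down to tray friction, at the upper end of the stated range. There is also about 3–4 N to the side, so the tray is probably touching one rail, and about 6 N upwards on the tool.
- **Other things on the bench:** I steered clear of them and no force reading suggested contact, but I did not measure their positions again at the end.

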